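# Take a cascade impactor apart into its nests

### The job

Take the stack of four round aluminium impactor stages apart from the top down, one stage at a time, and set each stage fully down in the round grey nest of its own size: smallest stage in the smallest nest, and so on up to the largest in the largest. Never tip a stage over, and finish with all four standing flat in their nests.

Things in the scene. Friction and masses are not known exactly. Their poses are not given: they have to be found in the camera images.
- inlet_stage: smallest of four plain aluminium cylinders (impactor stages) with two thin dark seal lines round each: 27 mm diameter, 28 mm tall; starts at the top of the stack (it has a small dark inlet bore on top). Origin: centre of its underside; z up along its axis. It only rests on what is under it; nothing locks. Grip it above its own underside.
- upper_stage: second smallest of four plain aluminium cylinders (impactor stages) with two thin dark seal lines round each: 40 mm diameter, 28 mm tall; starts at the second from the top. Origin: centre of its underside; z up along its axis. It only rests on what is under it; nothing locks. Grip it above its own underside.
- lower_stage: second largest of four plain aluminium cylinders (impactor stages) with two thin dark seal lines round each: 53 mm diameter, 28 mm tall; starts at the third from the top. Origin: centre of its underside; z up along its axis. It only rests on what is under it; nothing locks. Grip it above its own underside.
- base_stage: largest of four plain aluminium cylinders (impactor stages) with two thin dark seal lines round each: 66 mm diameter, 28 mm tall; starts at the bottom of the stack, standing on the table. Origin: centre of its underside; z up along its axis. It only rests on what is under it; nothing locks. Grip it above its own underside. Other small things up to 40 mm tall lie about.
- nest_inlet: smallest of four fixed shallow round grey plastic nests, for the 27 mm stage: recess 41 mm wide (7 mm room all round the stage), outer diameter 51 mm, recess floor 3 mm above the table, rim 7 mm above the table. Origin: centre of its underside, on the table; z up. A 0.35 m tall air sampler stands behind the work (x 0.57 to 0.77, y 0.03 to -0.23): pass in front of it.
- nest_upper: second smallest of four fixed shallow round grey plastic nests, for the 40 mm stage: recess 54 mm wide (7 mm room all round the stage), outer diameter 64 mm, recess floor 3 mm above the table, rim 7 mm above the table. Origin: centre of its underside, on the table; z up.
- nest_lower: second largest of four fixed shallow round grey plastic nests, for the 53 mm stage: recess 67 mm wide (7 mm room all round the stage), outer diameter 77 mm, recess floor 3 mm above the table, rim 7 mm above the table. Origin: centre of its underside, on the table; z up.
- nest_base: largest of four fixed shallow round grey plastic nests, for the 66 mm stage: recess 80 mm wide (7 mm room all round the stage), outer diameter 90 mm, recess floor 3 mm above the table, rim 7 mm above the table. Origin: centre of its underside, on the table; z up. The loose bright steel dish with screws is not a nest.
Mind the look-alikes: they are no part of the job. What is shaped like the nest_inlet but green is not meant.

How it is judged:
By the outcome, as a careful person would: the job done as asked, in the order asked, and still so for the second after the job is handed in, with the robot touching nothing.
It also fails if it takes over 144 s, if anything falls off the work surface, if the arm or the gripper's body presses on something with over 40 N, if the wrist force passes 120 N, or if a joint passes its speed limit or range.

### The arm

A 6-joint arm with a two-finger parallel gripper is mounted at the origin on a cart in front of the work surface, level with it; the furniture and walls round the work are solid. World frame = base frame: x ahead of the robot, y to its left, z up, the work surface at z = 0. Lengths are in mm, angles in rad, forces in N, time in s.
With the tool pointing down it reaches from about 400 to 825 mm from the base axis. Payload 7 kg.
Tool frame: the origin (TCP) lies at the very end of the fingers, on their centre line; the grasp point (between the pads) lies 19 mm behind it; z points along the fingers, y is the line along which they close (so a half turn about z gives the same grasp; the last joint's range is limited). The gripper opens to 85 mm and grips with 20 to 120 N. Pads are 22 mm wide; open, the fingers measure 114 mm over their backs; the gripper's body (76 mm by 85 mm) begins 54 mm behind the grasp point. The pads swing forward as they close: fully open they stand 13 mm farther back than shut.
Start: joints at [-1.006, 0.359, 0.012, 0, -1.224, -0.288], TCP at [184.437, -649.291, 231.302] pointing down, gripper open.
Joint ranges: [-3.07, 3.07], [-1.43, 2.12], [-1.02, 1.25], [-3.03, 1.67], [-3.05, -0], [-3.03, 3.03]. Speed limits (rad/s): [2.39, 2.39, 3.01, 3.14, 3.14, 3.14].

### API

Orientations are given as a 3x3 rotation matrix whose columns are the frame's x, y, z axes.
In Python, from bench import observe, capture, finish_job gives the robot as it stands. The module is installed in compiled form; this text tells all that it offers.
- The arm moves only by the shell command python3 -m jog 'ROWS'. ROWS is JSON, a list of rows, each an object with "delta_pos": the shift along the tool's x, y, z in mm, a list of three; "dr": the turn, a rotation vector about the tool's x, y, z in rad, a list of three; "claw": the opening in per cent of the stroke, from 0 (shut) to 100 (fully open). A call has 1 to 10 rows; each row is the pose to reach, as a shift and turn from the pose commanded when the call began, along the tool's axes at that moment; what a row does not reach only later rows make up. A row lasts 1/10 s, in which the tool goes at most 50 mm and 8.59 degrees, less where a joint would pass 70% of its speed; a pose out of reach is approached as far as the arm can. A call with a gripper value outside its range is refused whole. The fingers move at their own pace and stop on an object; the grip force is fixed at half the most. Time passes only in rows, so rows that repeat a pose let the fingers close. It gives the time, the measured TCP pose, the force and the opening at its end, in the units of the state.
- observe(): the state, without advancing time (a new reading comes with each control period).
- capture(name): name is "side" or "top"; returns a dict with "frame" (384x512x3 uint8, red, green, blue), "fov_y" (degrees; the focal length in pixels is half the picture's height over the tangent of half this angle, whatever the lens; pixels are square), "cx", "cy" (the principal point, pixels), "D" ([k1, k2, p1, p2, k3] as OpenCV has them; the pictures are not rectified), "eye" and "attitude" of the camera in the world. Camera axes: x right, y up, looking along -z (the intrinsics and any distortion apply to the point x, -y, -z); pixel columns grow to the right and rows downward; lengths in mm; the calibration is good to about 2 mm. A picture is of the moment at which its call begins. There is no depth.
- finish_job(): hands the job in, once; it reports no verdict.
The state is a dict: "time": time; "qpos": joint angles; "joint_velocities": joint speeds; "tau": joint torques, N m; "eef_pos": TCP position; "eef_rot": TCP orientation; "force": force on the tool from outside, world axes, zero at the start; "moment": the same for the moment, N m; "gripper_width": finger opening in mm.
Only numpy, scipy, OpenCV 4.12 (cv2) and the standard library are available. Lean on these libraries where they do the work, as an engineer would, in place of code of your own. Each camera call takes 0.05 s, during which the arm holds its last target. There are 200 camera calls.

## Working session

There is one attempt and no reset: what is moved stays moved. The work goes in short steps, Python scripts to look and compute and a shell command to move; the robot and the scene stay as the last step left them, time stands still between calls to the robot, and variables do not carry over. Pictures are saved under pics/ and viewed, on a budget of 14 in all, crops included, one or two more only if the job needs it, and the job is handed in when it is done.

```bash
mkdir -p pics
cat > h.py <<'E'
import numpy as np,cv2
from bench import observe,capture
def K(c):
    h,w=c['frame'].shape[:2]; f=h/2/np.tan(np.radians(c['fov_y'])/2)
    return np.array([[f,0,c['cx']],[0,f,c['cy']],[0,0,1.]])
def ray(c,uv):
    p=cv2.undistortPoints(np.array(uv,float).reshape(-1,1,2),K(c),np.array(c['D'],float)).reshape(-1,2)
    d=np.c_[p[:,0],-p[:,1],-np.ones(len(p))]@np.array(c['attitude']).T
    return np.array(c['eye'],float),d
def onz(c,uv,z):
    e,d=ray(c,uv); return e+d*((z-e[2])/d[:,2])[:,None]
def proj(c,P):
    q=(np.array(P,float).reshape(-1,3)-c['eye'])@np.array(c['attitude']); q=q*[1,-1,-1]
    return cv2.projectPoints(q,np.zeros(3),np.zeros(3),K(c),np.array(c['D'],float))[0].reshape(-1,2)
def save(im,n,s=1):
    cv2.imwrite('pics/'+n+'.png',cv2.resize(im[:,:,::-1],None,fx=s,fy=s,interpolation=cv2.INTER_CUBIC))
E
python3 - <<'E'
from h import *
import pickle
for n in('top','side'):
    c=capture(n);save(c['frame'],n+'0',1.5);pickle.dump(c,open(n+'0.pkl','wb'));print(n,c['eye'],np.round(c['attitude'],3).tolist(),c['fov_y'],c['cx'],c['cy'],c['D'])
o=observe();print(o)
E
```

```text
top [ 379.69112982 -126.86826215 1118.89646205] [[-0.004, 0.985, -0.17], [-1.0, -0.001, 0.016], [0.015, 0.17, 0.985]] 46.25902521050983 243.67229906969644 188.0411260662456 [-0.07880137  0.          0.          0.          0.        ]
side [ 587.77342796 -849.87590071  512.36997295] [[1.0, 0.003, -0.001], [-0.003, 0.523, -0.853], [-0.002, 0.853, 0.523]] 55.04235174063345 258.0184628296112 187.9585196424574 [-0.0359987  0.         0.         0.         0.       ]
{'time': 0.1, 'qpos': array([-1.00587492e+00,  3.59357021e-01,  1.11737270e-02, -3.00957367e-04,
       -1.22408719e+00, -2.88084480e-01]), 'joint_velocities': array([ 0.00080997, -0.00190944,  0.0013196 ,  0.00129089,  0.00137764,
       -0.00166779]), 'tau': array([ 4.40361810e-04, -5.84765697e+01,  2.94109118e+01,  6.95450351e+00,
       -3.20964529e-03,  1.03621355e-05]), 'eef_pos': array([ 184.3410003 , -648.91147517,  230.44184028]), 'eef_rot': array([[-9.61952724e-01, -2.73215398e-01, -5.50111428e-04],
       [-2.73215912e-01,  9.61951722e-01,  1.39663956e-03],
       [ 1.47597202e-04,  1.49380042e-03, -9.99998873e-01]]), 'force': array([-0.21535965, -0.14690554,  1.49710163]), 'moment': array([ 0.01283285, -0.00861729, -0.03845591]), 'gripper_width': 85.21105433732471}
```

View pics/top0.png

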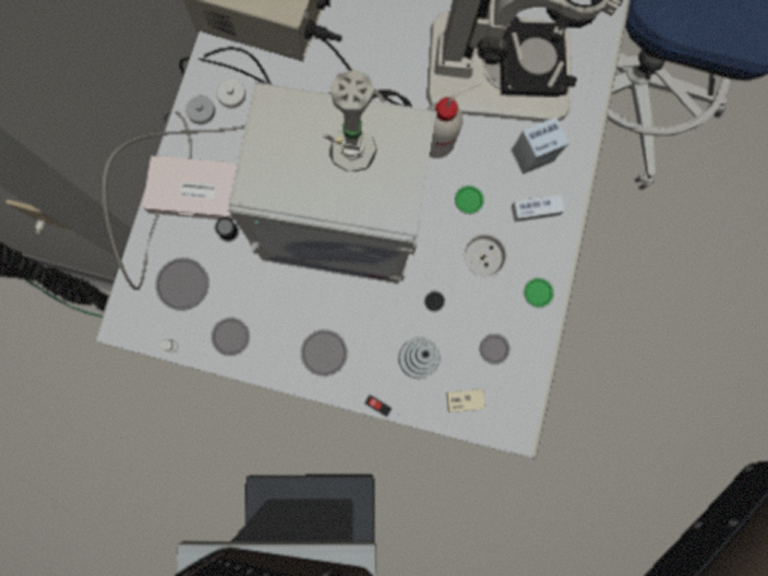

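View pics/side0.png

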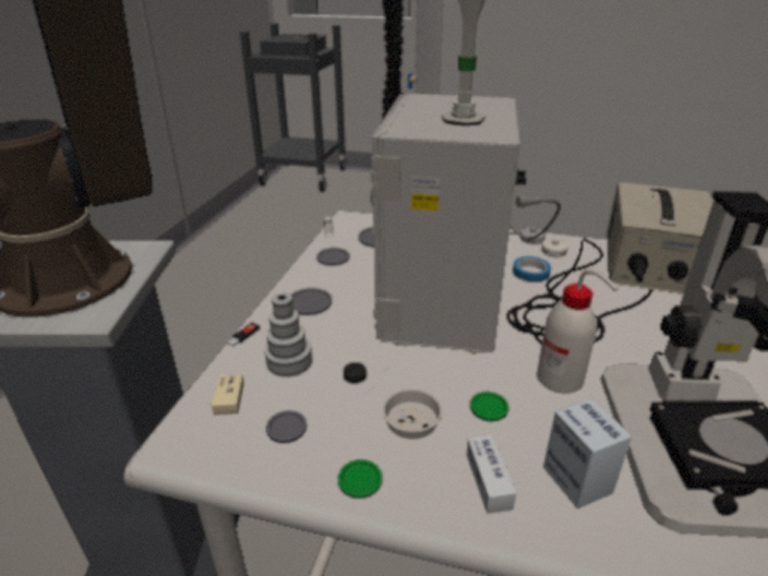

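The top view (1.5x pixels) shows:
- **Stack:** at (420,357).
- **Grey discs that could be nests:** (182,284) about 52 px, (324,352) about 46 px, (231,336) about 38 px, (494,348) about 30 px. By size these would be base, lower, upper and inlet.
- **Look-alikes:** green nests at (469,199) and (538,292), the steel dish at (484,256), a black puck at (434,301), and small discs at (200,108) and (231,92).

Next I measure them.

Run:
```python
from h import *
import pickle
c=pickle.load(open('top0.pkl','rb'));im=c['frame']
g=cv2.cvtColor(im,cv2.COLOR_RGB2GRAY)
for n,u,v,r in(('base',182,284,45),('lower',324,352,42),('upper',231,336,35),('inlet',494,348,30)):
    u,v,r=int(u/1.5),int(v/1.5),int(r/1.5)
    p=g[v-r:v+r,u-r:u+r]
    _,m=cv2.threshold(p,0,255,cv2.THRESH_BINARY_INV+cv2.THRESH_OTSU)
    cs=cv2.findContours(m,cv2.RETR_EXTERNAL,cv2.CHAIN_APPROX_NONE)[0]
    k=max(cs,key=cv2.contourArea).reshape(-1,2)+[u-r,v-r]
    P=onz(c,k,7)[:,:2].astype(np.float32)
    (x,y),(a,b),_=cv2.fitEllipse(P); print(n,round(x),round(y),round(a),round(b),im[v,u])
# stack: small-stage bore at z=112
s=pickle.load(open('side0.pkl','rb'))
print('bore top cam z112',onz(c,[[425/1.5,354/1.5]],112))
print('bore side cam z112',onz(s,[[283/1.5,298/1.5]],112))
a=im[205:275,245:350];b=s['frame'][180:300,130:260]
A=cv2.resize(a,(525,350),interpolation=2);B=cv2.resize(b,(390,360),interpolation=2)
save(np.hstack([A[:350,:400],B[:350]]),'crop1')
```

```text
base 570 164 87 89 [110 106 106]
lower 455 -75 74 75 [121 120 119]
upper 482 80 61 62 [111 107 108]
inlet 460 -357 48 50 [116 114 115]
bore top cam z112 [[ 444.80264024 -231.23404196  112.        ]]
bore side cam z112 [[ 450.4888338  -236.52225549  112.        ]]
```

View pics/crop1.png

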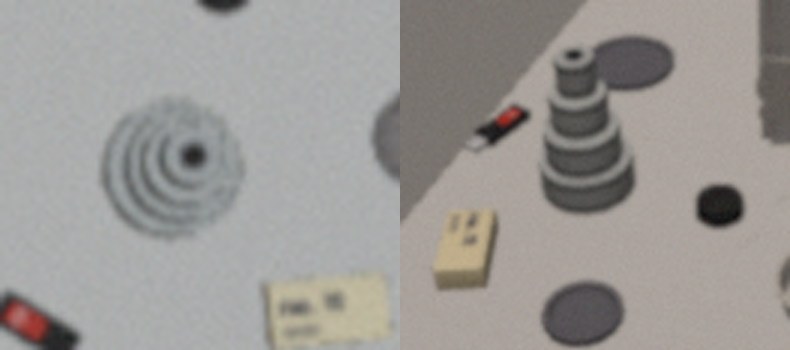

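```bash
python3 - <<'E'
from h import *
import pickle
c=pickle.load(open('top0.pkl','rb'));s=pickle.load(open('side0.pkl','rb'))
a=onz(c,[[245+193/5,205+155/5]],112)[0];b=onz(s,[[130+173/3,180+55/3]],112)[0];print(a,b)
print('base ring',onz(c,[[245+172.5/5,205+168/5]],25)[0])
e1,d1=ray(c,[[283.6,236]]);e2,d2=ray(s,[[187.7,198.3]])
A=np.c_[d1[0],-d2[0]];t=np.linalg.lstsq(A,e2-e1,rcond=None)[0];print(e1+t[0]*d1[0],e2+t[1]*d2[0])
E
cat > go.py <<'E'
# usage: go.py x y z ... prints tool deltas from present measured pose
import sys;from h import *
o=observe();R=np.array(o['eef_rot']);p=np.array(o['eef_pos'])
f=np.array(o['force']);print('t',round(o['time'],1),'p',p.round(1),'w',round(o['gripper_width'],1),'F',f.round(1))
a=list(map(float,sys.argv[1:]))
for i in range(0,len(a),3):print(a[i:i+3],(R.T@(np.array(a[i:i+3])-p)).round(1))
E
python3 go.py 446 -233 231 446 -233 150
```

```text
[ 444.80006233 -231.83263581  112.        ] [ 448.29865748 -235.29666768  112.        ]
base ring [ 444.16268689 -230.80526374   25.        ]
[ 444.9630225  -232.09534956  109.47985403] [ 447.5021507  -231.45589716  109.57738164]
t 0.1 p [ 184.3 -648.9  230.4] w 85.2 F [-0.2 -0.1  1.5]
[446.0, -233.0, 231.0] [-3.653e+02  3.286e+02 -1.000e-01]
[446.0, -233.0, 150.0] [-365.3  328.5   80.9]
```

```bash
python3 -m jog '[{"delta_pos":[-365,329,0],"dr":[0,0,0],"claw":100},{"delta_pos":[-365,329,0],"dr":[0,0,0],"claw":100},{"delta_pos":[-365,329,0],"dr":[0,0,0],"claw":100},{"delta_pos":[-365,329,0],"dr":[0,0,0],"claw":100},{"delta_pos":[-365,329,0],"dr":[0,0,0],"claw":100},{"delta_pos":[-365,329,0],"dr":[0,0,0],"claw":100},{"delta_pos":[-365,329,0],"dr":[0,0,0],"claw":100},{"delta_pos":[-365,329,0],"dr":[0,0,0],"claw":100},{"delta_pos":[-365,329,0],"dr":[0,0,0],"claw":100},{"delta_pos":[-365,329,0],"dr":[0,0,0],"claw":100}]'
python3 -m jog '[{"delta_pos":[0,0,0],"dr":[0,0,0],"claw":100},{"delta_pos":[0,0,0],"dr":[0,0,0],"claw":100}]'
python3 go.py 445.5 -232 140 445.5 -232 90
```

```text
time: 1.1
eef_pos: [446.4, -230.7, 231.3]
eef_rot: [[-0.962, -0.274, 0.0], [-0.274, 0.962, 0.0], [-0.0, 0.0, -1.0]]
force: [0.4, -0.9, -0.3]
gripper_width: 85.5
time: 1.3
eef_pos: [445.9, -232.1, 231.0]
eef_rot: [[-0.961, -0.276, -0.001], [-0.276, 0.961, 0.0], [0.001, 0.0, -1.0]]
force: [-0.3, -0.6, -0.3]
gripper_width: 85.6
t 1.3 p [ 445.9 -232.1  231. ] w 85.6 F [-0.3 -0.6 -0.3]
[445.5, -232.0, 140.0] [ 0.3  0.2 91. ]
[445.5, -232.0, 90.0] [3.00e-01 1.00e-01 1.41e+02]
```

```bash
python3 -m jog '[{"delta_pos":[0,0,30],"dr":[0,0,0],"claw":100},{"delta_pos":[0,0,60],"dr":[0,0,0],"claw":100},{"delta_pos":[0,0,90],"dr":[0,0,0],"claw":100},{"delta_pos":[0,0,110],"dr":[0,0,0],"claw":100},{"delta_pos":[0,0,130],"dr":[0,0,0],"claw":100},{"delta_pos":[0,0,144],"dr":[0,0,0],"claw":100},{"delta_pos":[0,0,144],"dr":[0,0,0],"claw":100}]'
python3 - <<'E'
from h import *
t=capture('top');s=capture('side')
A=cv2.resize(t['frame'][190:290,230:350],(480,400),interpolation=2);B=cv2.resize(s['frame'][140:260,130:226],(320,400),interpolation=2)
save(np.hstack([A,B]),'c2')
E
```

```text
time: 2.0
eef_pos: [443.4, -233.9, 85.3]
eef_rot: [[-0.963, -0.271, -0.004], [-0.271, 0.963, 0.001], [0.004, 0.002, -1.0]]
force: [-0.4, -0.6, -0.6]
gripper_width: 85.2
```

View pics/c2.png

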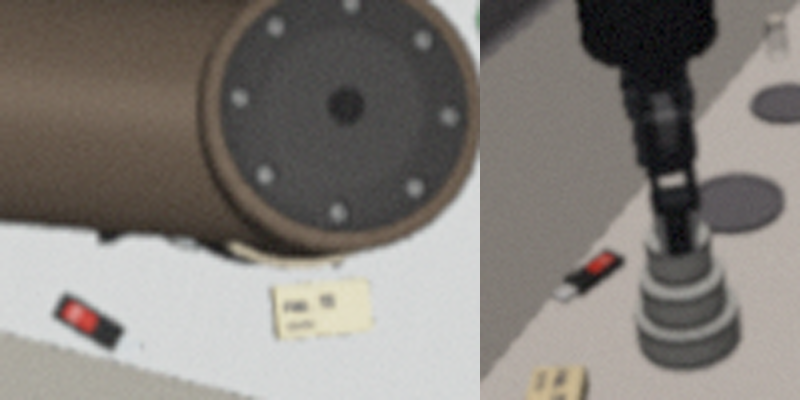

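The side crop shows the near finger directly in front of the small stage, with the stack undisturbed below it. I correct the offset and then close.

```bash
python3 -m jog '[{"delta_pos":[0,0,0],"dr":[0,0,0],"claw":100},{"delta_pos":[0,0,0],"dr":[0,0,0],"claw":100}]'; python3 go.py 445.5 -232 87.5
```

```text
time: 2.3
eef_pos: [446.1, -233.4, 88.2]
eef_rot: [[-0.962, -0.273, 0.002], [-0.273, 0.962, -0.0], [-0.001, -0.001, -1.0]]
force: [-0.3, -0.2, 0.5]
gripper_width: 85.4
t 2.3 p [ 446.1 -233.4   88.2] w 85.4 F [-0.3 -0.2  0.5]
[445.5, -232.0, 87.5] [0.2 1.5 0.7]
```

```bash
python3 -m jog '[{"delta_pos":[0,0,0],"dr":[0,0,0],"claw":60},{"delta_pos":[0,0,0],"dr":[0,0,0],"claw":45},{"delta_pos":[0,0,0],"dr":[0,0,0],"claw":35},{"delta_pos":[0,0,0],"dr":[0,0,0],"claw":25},{"delta_pos":[0,0,0],"dr":[0,0,0],"claw":15},{"delta_pos":[0,0,0],"dr":[0,0,0],"claw":0},{"delta_pos":[0,0,0],"dr":[0,0,0],"claw":0},{"delta_pos":[0,0,0],"dr":[0,0,0],"claw":0},{"delta_pos":[0,0,0],"dr":[0,0,0],"claw":0},{"delta_pos":[0,0,0],"dr":[0,0,0],"claw":0}]'
python3 -m jog '[{"delta_pos":[0,0,-5],"dr":[0,0,0],"claw":0},{"delta_pos":[0,0,-15],"dr":[0,0,0],"claw":0},{"delta_pos":[0,0,-35],"dr":[0,0,0],"claw":0},{"delta_pos":[0,0,-60],"dr":[0,0,0],"claw":0},{"delta_pos":[0,0,-60],"dr":[0,0,0],"claw":0}]'
python3 - <<'E'
from h import *
s=capture('side');save(s['frame'][60:340,100:400],'s3',2)
E
python3 go.py 460 -357 147 460 -357 30 460 -357 8
```

```text
time: 3.3
eef_pos: [445.9, -233.1, 87.6]
eef_rot: [[-0.962, -0.273, 0.001], [-0.273, 0.962, -0.0], [-0.001, -0.0, -1.0]]
force: [-0.8, -0.0, 5.1]
gripper_width: 24.9
time: 3.8
eef_pos: [447.6, -233.6, 151.0]
eef_rot: [[-0.962, -0.274, 0.005], [-0.274, 0.962, -0.001], [-0.005, -0.003, -1.0]]
force: [0.5, 0.9, -0.6]
gripper_width: 25.3
t 3.9 p [ 446.7 -233.3  149.3] w 25.5 F [-0.3  0.4 -0.8]
[460.0, -357.0, 147.0] [  21.  -122.7    2.5]
[460.0, -357.0, 30.0] [  21.4 -122.5  119.5]
[460.0, -357.0, 8.0] [  21.5 -122.5  141.5]
```

View pics/s3.png

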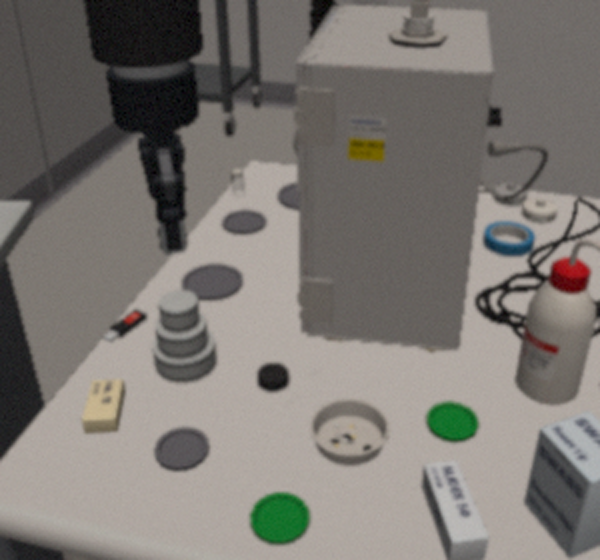

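Only three stages remain in the stack, with the 40 mm one now on top, so the small stage is up between the fingers. The opening reads 25 mm, so I check how it hangs once it is over the nest.

```bash
python3 -m jog '[{"delta_pos":[5,-30,0],"dr":[0,0,0],"claw":0},{"delta_pos":[12,-70,0],"dr":[0,0,0],"claw":0},{"delta_pos":[18,-105,0],"dr":[0,0,0],"claw":0},{"delta_pos":[21,-123,0],"dr":[0,0,0],"claw":0},{"delta_pos":[21,-123,30],"dr":[0,0,0],"claw":0},{"delta_pos":[21,-123,60],"dr":[0,0,0],"claw":0},{"delta_pos":[21,-123,90],"dr":[0,0,0],"claw":0},{"delta_pos":[21,-123,110],"dr":[0,0,0],"claw":0},{"delta_pos":[21,-123,117],"dr":[0,0,0],"claw":0},{"delta_pos":[21,-123,117],"dr":[0,0,0],"claw":0}]'
python3 - <<'E'
from h import *
s=capture('side');save(s['frame'][180:340,110:280],'s4',3.5)
E
python3 go.py 460 -357 8
```

```text
time: 4.85
eef_pos: [458.2, -356.8, 29.2]
eef_rot: [[-0.962, -0.273, -0.003], [-0.273, 0.962, 0.001], [0.002, 0.002, -1.0]]
force: [0.9, -0.4, 0.3]
gripper_width: 25.3
t 4.9 p [ 459.  -357.2   30.3] w 24.9 F [-0.3  0.2 -1. ]
[460.0, -357.0, 8.0] [-1.  -0.1 22.3]
```

View pics/s4.png

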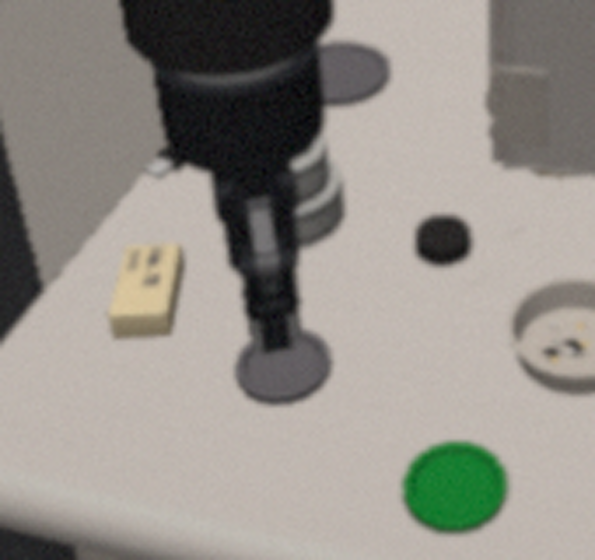

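```bash
python3 -m jog '[{"delta_pos":[-1,0,8],"dr":[0,0,0],"claw":0},{"delta_pos":[-1,0,14],"dr":[0,0,0],"claw":0},{"delta_pos":[-1,0,18],"dr":[0,0,0],"claw":0},{"delta_pos":[-1,0,20],"dr":[0,0,0],"claw":0},{"delta_pos":[-1,0,21],"dr":[0,0,0],"claw":0},{"delta_pos":[-1,0,22],"dr":[0,0,0],"claw":0},{"delta_pos":[-1,0,22],"dr":[0,0,0],"claw":0},{"delta_pos":[-1,0,22],"dr":[0,0,0],"claw":0}]'; python3 go.py
```

```text
time: 5.7
eef_pos: [460.1, -356.9, 8.4]
eef_rot: [[-0.962, -0.273, 0.0], [-0.273, 0.962, -0.0], [-0.0, -0.0, -1.0]]
force: [-0.2, -0.4, -0.2]
gripper_width: 24.8
t 5.7 p [ 460.1 -356.9    8.4] w 24.8 F [-0.2 -0.4 -0.2]
```

```bash
python3 -m jog '[{"delta_pos":[0,0,1],"dr":[0,0,0],"claw":0},{"delta_pos":[0,0,1],"dr":[0,0,0],"claw":0},{"delta_pos":[0,0,1],"dr":[0,0,0],"claw":0}]';python3 -m jog '[{"delta_pos":[0,0,1],"dr":[0,0,0],"claw":0},{"delta_pos":[0,0,1],"dr":[0,0,0],"claw":0},{"delta_pos":[0,0,1],"dr":[0,0,0],"claw":0}]'
```

```text
time: 6.0
eef_pos: [460.0, -356.8, 7.3]
eef_rot: [[-0.962, -0.273, -0.0], [-0.273, 0.962, 0.0], [0.0, 0.0, -1.0]]
force: [1.0, 1.5, -0.3]
gripper_width: 25.1
time: 6.3
eef_pos: [460.1, -356.9, 7.0]
eef_rot: [[-0.962, -0.274, 0.0], [-0.274, 0.962, -0.0], [-0.0, -0.0, -1.0]]
force: [-2.1, 2.2, 7.2]
gripper_width: 24.8
```

Contact came at z = 7.0 with 7 N, as expected for the recess floor. Now I release.

```bash
python3 -m jog '[{"delta_pos":[0,0,0],"dr":[0,0,0],"claw":36},{"delta_pos":[0,0,0],"dr":[0,0,0],"claw":40},{"delta_pos":[0,0,0],"dr":[0,0,0],"claw":50},{"delta_pos":[0,0,0],"dr":[0,0,0],"claw":60},{"delta_pos":[0,0,-10],"dr":[0,0,0],"claw":70},{"delta_pos":[0,0,-30],"dr":[0,0,0],"claw":80},{"delta_pos":[0,0,-60],"dr":[0,0,0],"claw":100},{"delta_pos":[0,0,-100],"dr":[0,0,0],"claw":100},{"delta_pos":[0,0,-120],"dr":[0,0,0],"claw":100},{"delta_pos":[0,0,-120],"dr":[0,0,0],"claw":100}]'
python3 - <<'E'
from h import *
s=capture('side');save(s['frame'][120:340,110:310],'s5',3)
E
python3 go.py 445.5 -232 127 445.5 -232 60
```

```text
time: 7.3
eef_pos: [462.0, -357.9, 130.8]
eef_rot: [[-0.962, -0.274, 0.006], [-0.274, 0.962, -0.003], [-0.005, -0.005, -1.0]]
force: [0.1, -0.2, 0.1]
gripper_width: 85.8
t 7.3 p [ 461.  -357.2  128.7] w 85.5 F [ 0.2  0.5 -0.6]
[445.5, -232.0, 127.0] [-19.3 124.7   1.5]
[445.5, -232.0, 60.0] [-19.1 124.9  68.5]
```

View pics/s5.png

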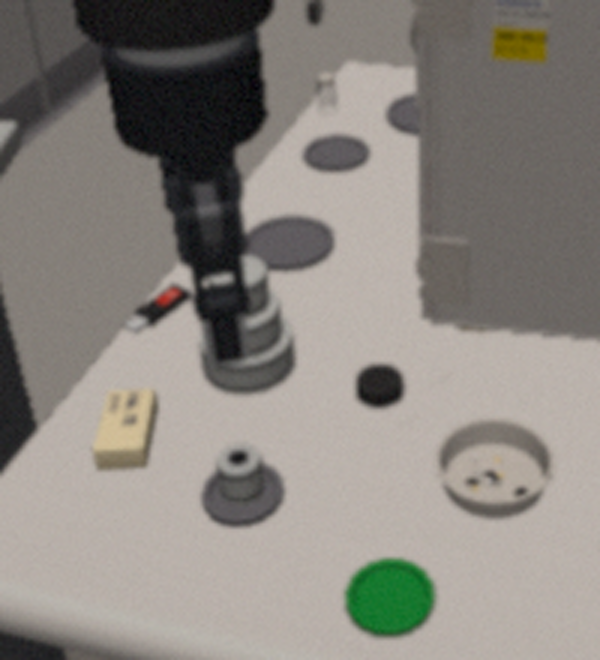

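The inlet stage stands upright inside its nest, base at about (241,500) and nest centre (243,492). Next is the upper stage.

```bash
python3 -m jog '[{"delta_pos":[-7,40,0],"dr":[0,0,0],"claw":100},{"delta_pos":[-14,85,0],"dr":[0,0,0],"claw":100},{"delta_pos":[-19,125,0],"dr":[0,0,0],"claw":100},{"delta_pos":[-19,125,0],"dr":[0,0,0],"claw":100},{"delta_pos":[-19,125,20],"dr":[0,0,0],"claw":100},{"delta_pos":[-19,125,40],"dr":[0,0,0],"claw":100},{"delta_pos":[-19,125,55],"dr":[0,0,0],"claw":100},{"delta_pos":[-19,125,67],"dr":[0,0,0],"claw":100},{"delta_pos":[-19,125,67],"dr":[0,0,0],"claw":100},{"delta_pos":[-19,125,67],"dr":[0,0,0],"claw":100}]'; python3 -m jog '[{"delta_pos":[0,0,0],"dr":[0,0,0],"claw":100}]'; python3 go.py 445.5 -232 59.5
```

```text
time: 8.35
eef_pos: [444.1, -231.7, 59.2]
eef_rot: [[-0.962, -0.273, -0.001], [-0.273, 0.962, -0.0], [0.001, 0.0, -1.0]]
force: [-0.1, -0.4, 1.2]
gripper_width: 85.5
time: 8.45
eef_pos: [444.6, -231.6, 59.9]
eef_rot: [[-0.962, -0.273, 0.001], [-0.273, 0.962, -0.0], [-0.001, -0.0, -1.0]]
force: [0.2, 0.6, -0.2]
gripper_width: 85.6
t 8.4 p [ 444.6 -231.6   59.9] w 85.6 F [ 0.2  0.6 -0.2]
[445.5, -232.0, 59.5] [-0.7 -0.6  0.4]
```

```bash
python3 -m jog '[{"delta_pos":[-1,0,0],"dr":[0,0,0],"claw":70},{"delta_pos":[-1,0,0],"dr":[0,0,0],"claw":60},{"delta_pos":[-1,0,0],"dr":[0,0,0],"claw":50},{"delta_pos":[-1,0,0],"dr":[0,0,0],"claw":40},{"delta_pos":[-1,0,0],"dr":[0,0,0],"claw":30},{"delta_pos":[-1,0,0],"dr":[0,0,0],"claw":0},{"delta_pos":[-1,0,0],"dr":[0,0,0],"claw":0},{"delta_pos":[-1,0,0],"dr":[0,0,0],"claw":0},{"delta_pos":[-1,0,0],"dr":[0,0,0],"claw":0}]'
python3 -m jog '[{"delta_pos":[0,0,-5],"dr":[0,0,0],"claw":0},{"delta_pos":[0,0,-15],"dr":[0,0,0],"claw":0},{"delta_pos":[0,0,-35],"dr":[0,0,0],"claw":0},{"delta_pos":[0,0,-60],"dr":[0,0,0],"claw":0},{"delta_pos":[0,0,-60],"dr":[0,0,0],"claw":0},{"delta_pos":[0,0,-60],"dr":[0,0,0],"claw":0}]'
python3 go.py 482 80 119.5 482 80 30
```

```text
time: 9.35
eef_pos: [445.4, -231.2, 60.1]
eef_rot: [[-0.962, -0.274, 0.001], [-0.274, 0.962, -0.0], [-0.001, -0.001, -1.0]]
force: [-1.9, 1.0, 5.9]
gripper_width: 38.1
time: 9.95
eef_pos: [445.4, -231.1, 120.2]
eef_rot: [[-0.962, -0.273, 0.002], [-0.273, 0.962, 0.0], [-0.002, -0.001, -1.0]]
force: [1.0, -0.1, -0.3]
gripper_width: 38.1
t 9.9 p [ 445.4 -231.1  120.2] w 38.1 F [ 1.  -0.1 -0.3]
[482.0, 80.0, 119.5] [-120.2  289.3    0.8]
[482.0, 80.0, 30.0] [-120.   289.3   90.3]
```

```bash
python3 -m jog '[{"delta_pos":[-8,20,0],"dr":[0,0,0],"claw":0},{"delta_pos":[-25,60,0],"dr":[0,0,0],"claw":0},{"delta_pos":[-42,100,0],"dr":[0,0,0],"claw":0},{"delta_pos":[-58,140,0],"dr":[0,0,0],"claw":0},{"delta_pos":[-75,180,0],"dr":[0,0,0],"claw":0},{"delta_pos":[-91,220,0],"dr":[0,0,0],"claw":0},{"delta_pos":[-108,260,0],"dr":[0,0,0],"claw":0},{"delta_pos":[-116,280,0],"dr":[0,0,0],"claw":0},{"delta_pos":[-120,289,0],"dr":[0,0,0],"claw":0},{"delta_pos":[-120,289,0],"dr":[0,0,0],"claw":0}]'
python3 -m jog '[{"delta_pos":[0,0,20],"dr":[0,0,0],"claw":0},{"delta_pos":[0,0,45],"dr":[0,0,0],"claw":0},{"delta_pos":[0,0,70],"dr":[0,0,0],"claw":0},{"delta_pos":[0,0,90],"dr":[0,0,0],"claw":0},{"delta_pos":[0,0,90],"dr":[0,0,0],"claw":0},{"delta_pos":[0,0,90],"dr":[0,0,0],"claw":0}]'; python3 go.py 482 80 9 482 80 6.5
python3 - <<'E'
from h import *
s=capture('side');t=capture('top');A=cv2.resize(s['frame'][110:210,180:300],(384,320),interpolation=2);B=cv2.resize(t['frame'][150:270,80:224],(384,320),interpolation=2)
save(np.hstack([A,B]),'s6')
E
```

```text
time: 10.95
eef_pos: [481.2, 80.3, 118.6]
eef_rot: [[-0.961, -0.275, -0.001], [-0.275, 0.961, -0.001], [0.001, -0.0, -1.0]]
force: [0.6, -0.1, -0.6]
gripper_width: 38.0
time: 11.55
eef_pos: [481.3, 78.6, 29.3]
eef_rot: [[-0.962, -0.272, -0.001], [-0.272, 0.962, -0.001], [0.001, -0.001, -1.0]]
force: [0.4, 0.4, -1.4]
gripper_width: 38.1
t 11.6 p [481.3  78.6  29.3] w 38.1 F [ 0.4  0.4 -1.4]
[482.0, 80.0, 9.0] [-1.1  1.2 20.3]
[482.0, 80.0, 6.5] [-1.1  1.2 22.8]
```

View pics/s6.png

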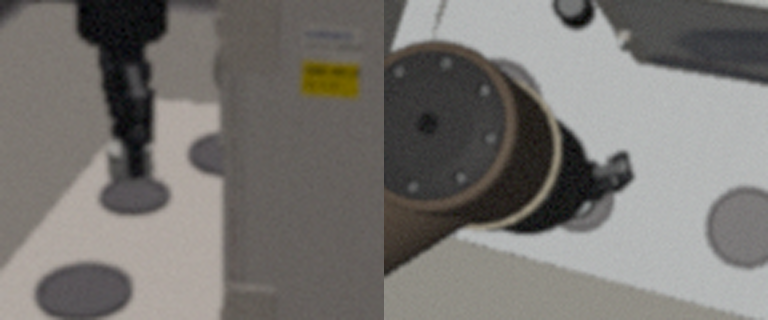

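The stage hangs level between the fingers, just above nest_upper. I lower it onto the floor.

```bash
python3 -m jog '[{"delta_pos":[0,0,7],"dr":[0,0,0],"claw":0},{"delta_pos":[0,1,13],"dr":[0,0,0],"claw":0},{"delta_pos":[0,1,18],"dr":[0,0,0],"claw":0},{"delta_pos":[0,1,20],"dr":[0,0,0],"claw":0},{"delta_pos":[0,1,21],"dr":[0,0,0],"claw":0},{"delta_pos":[0,1,21],"dr":[0,0,0],"claw":0},{"delta_pos":[0,1,21],"dr":[0,0,0],"claw":0}]';python3 -m jog '[{"delta_pos":[0,0,1],"dr":[0,0,0],"claw":0},{"delta_pos":[0,0,1],"dr":[0,0,0],"claw":0},{"delta_pos":[0,0,1],"dr":[0,0,0],"claw":0}]';python3 -m jog '[{"delta_pos":[0,0,1],"dr":[0,0,0],"claw":0},{"delta_pos":[0,0,1],"dr":[0,0,0],"claw":0},{"delta_pos":[0,0,1],"dr":[0,0,0],"claw":0}]'
```

```text
time: 12.35
eef_pos: [481.4, 80.7, 8.4]
eef_rot: [[-0.962, -0.273, 0.0], [-0.273, 0.962, 0.0], [-0.0, 0.0, -1.0]]
force: [-0.1, 1.1, -1.0]
gripper_width: 38.1
time: 12.65
eef_pos: [481.3, 80.6, 7.4]
eef_rot: [[-0.962, -0.273, 0.0], [-0.273, 0.962, 0.0], [-0.0, 0.0, -1.0]]
force: [0.4, -0.5, -1.1]
gripper_width: 38.0
time: 12.95
eef_pos: [481.4, 80.7, 7.0]
eef_rot: [[-0.962, -0.274, 0.0], [-0.274, 0.962, 0.0], [-0.0, -0.0, -1.0]]
force: [-2.7, 0.4, 9.5]
gripper_width: 37.6
```

Contact at 9.5 N. I release, lift and go back over the stack.

```bash
python3 -m jog '[{"delta_pos":[0,0,0],"dr":[0,0,0],"claw":50},{"delta_pos":[0,0,0],"dr":[0,0,0],"claw":55},{"delta_pos":[0,0,0],"dr":[0,0,0],"claw":65},{"delta_pos":[0,0,0],"dr":[0,0,0],"claw":75},{"delta_pos":[0,0,-10],"dr":[0,0,0],"claw":80},{"delta_pos":[0,0,-30],"dr":[0,0,0],"claw":90},{"delta_pos":[0,0,-60],"dr":[0,0,0],"claw":100},{"delta_pos":[0,0,-100],"dr":[0,0,0],"claw":100},{"delta_pos":[0,0,-113],"dr":[0,0,0],"claw":100},{"delta_pos":[0,0,-113],"dr":[0,0,0],"claw":100}]'
python3 go.py 445.5 -231.5 120
python3 -m jog '[{"delta_pos":[20,-49,0],"dr":[0,0,0],"claw":100},{"delta_pos":[40,-96,0],"dr":[0,0,0],"claw":100},{"delta_pos":[60,-145,0],"dr":[0,0,0],"claw":100},{"delta_pos":[80,-193,0],"dr":[0,0,0],"claw":100},{"delta_pos":[100,-241,0],"dr":[0,0,0],"claw":100},{"delta_pos":[112,-270,0],"dr":[0,0,0],"claw":100},{"delta_pos":[120,-289,0],"dr":[0,0,0],"claw":100},{"delta_pos":[120,-289,0],"dr":[0,0,0],"claw":100},{"delta_pos":[120,-289,0],"dr":[0,0,0],"claw":100}]'
python3 - <<'E'
from h import *
s=capture('side');t=capture('top');A=cv2.resize(s['frame'][110:270,140:300],(400,400),interpolation=2);B=cv2.resize(t['frame'][160:280,110:230],(400,400),interpolation=2)
save(np.hstack([A,B]),'s7')
E
python3 go.py 445.5 -231.5 31.5
```

```text
time: 13.95
eef_pos: [482.8, 81.4, 122.5]
eef_rot: [[-0.962, -0.274, 0.005], [-0.274, 0.962, 0.003], [-0.006, 0.001, -1.0]]
force: [-0.0, -0.2, 0.2]
gripper_width: 85.7
t 13.9 p [482.8  81.4 122.5] w 85.7 F [-0.  -0.2  0.2]
[445.5, -231.5, 120.0] [ 121.4 -290.7    1.5]
time: 14.85
eef_pos: [444.0, -230.5, 118.6]
eef_rot: [[-0.962, -0.271, -0.001], [-0.271, 0.962, 0.0], [0.001, 0.001, -1.0]]
force: [0.7, -0.3, -0.3]
gripper_width: 85.4
t 14.9 p [ 444.6 -229.6  119. ] w 85.5 F [ 0.1 -0.2 -0.2]
[445.5, -231.5, 31.5] [-0.5 -2.1 87.5]
```

View pics/s7.png

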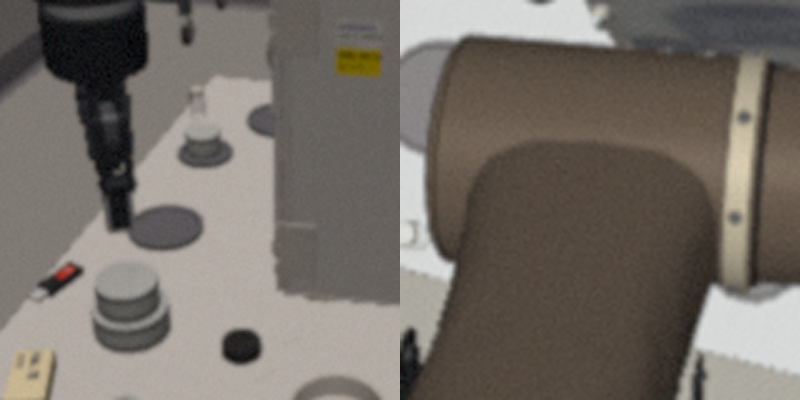

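The upper stage stands flat in its nest at (203,140). The lower stage, on the base, is next.

```bash
python3 -m jog '[{"delta_pos":[0,-1,20],"dr":[0,0,0],"claw":100},{"delta_pos":[0,-1,45],"dr":[0,0,0],"claw":100},{"delta_pos":[0,-1,65],"dr":[0,0,0],"claw":100},{"delta_pos":[0,-1,80],"dr":[0,0,0],"claw":100},{"delta_pos":[0,-1,88],"dr":[0,0,0],"claw":100},{"delta_pos":[0,-1,88],"dr":[0,0,0],"claw":100},{"delta_pos":[0,-1,88],"dr":[0,0,0],"claw":100}]'
python3 -m jog '[{"delta_pos":[0,0,0],"dr":[0,0,0],"claw":85},{"delta_pos":[0,0,0],"dr":[0,0,0],"claw":75},{"delta_pos":[0,0,0],"dr":[0,0,0],"claw":65},{"delta_pos":[0,0,0],"dr":[0,0,0],"claw":55},{"delta_pos":[0,0,0],"dr":[0,0,0],"claw":45},{"delta_pos":[0,0,0],"dr":[0,0,0],"claw":0},{"delta_pos":[0,0,0],"dr":[0,0,0],"claw":0},{"delta_pos":[0,0,0],"dr":[0,0,0],"claw":0}]'
python3 -m jog '[{"delta_pos":[0,0,-5],"dr":[0,0,0],"claw":0},{"delta_pos":[0,0,-15],"dr":[0,0,0],"claw":0},{"delta_pos":[0,0,-35],"dr":[0,0,0],"claw":0},{"delta_pos":[0,0,-60],"dr":[0,0,0],"claw":0},{"delta_pos":[0,0,-60],"dr":[0,0,0],"claw":0},{"delta_pos":[0,0,-60],"dr":[0,0,0],"claw":0}]'
python3 go.py 455 -75 92 455 -75 30
```

```text
time: 15.65
eef_pos: [445.6, -230.8, 31.8]
eef_rot: [[-0.962, -0.274, 0.0], [-0.274, 0.962, -0.0], [-0.0, -0.0, -1.0]]
force: [0.7, 1.0, 0.4]
gripper_width: 85.6
time: 16.45
eef_pos: [445.6, -231.3, 32.4]
eef_rot: [[-0.962, -0.274, 0.001], [-0.274, 0.962, -0.0], [-0.001, -0.001, -1.0]]
force: [-1.9, 1.5, 10.0]
gripper_width: 51.3
time: 17.05
eef_pos: [445.4, -231.1, 92.2]
eef_rot: [[-0.962, -0.273, 0.002], [-0.273, 0.962, 0.0], [-0.002, -0.0, -1.0]]
force: [-1.0, 0.0, -1.4]
gripper_width: 50.7
t 17.1 p [ 445.4 -231.1   92.2] w 50.7 F [-1.   0.  -1.4]
[455.0, -75.0, 92.0] [-51.9 147.6   0.2]
[455.0, -75.0, 30.0] [-51.7 147.6  62.2]
```

```bash
python3 -m jog '[{"delta_pos":[-7,20,0],"dr":[0,0,0],"claw":0},{"delta_pos":[-20,58,0],"dr":[0,0,0],"claw":0},{"delta_pos":[-34,96,0],"dr":[0,0,0],"claw":0},{"delta_pos":[-46,130,0],"dr":[0,0,0],"claw":0},{"delta_pos":[-52,148,0],"dr":[0,0,0],"claw":0},{"delta_pos":[-52,148,15],"dr":[0,0,0],"claw":0},{"delta_pos":[-52,148,35],"dr":[0,0,0],"claw":0},{"delta_pos":[-52,148,55],"dr":[0,0,0],"claw":0},{"delta_pos":[-52,148,65],"dr":[0,0,0],"claw":0},{"delta_pos":[-52,148,65],"dr":[0,0,0],"claw":0}]'
python3 - <<'E'
from h import *
s=capture('side');save(s['frame'][110:270,130:300],'s8',3)
E
python3 go.py 455 -75 8.5
```

```text
time: 18.05
eef_pos: [453.2, -74.9, 24.8]
eef_rot: [[-0.962, -0.273, -0.004], [-0.273, 0.962, -0.001], [0.004, 0.0, -1.0]]
force: [-0.0, -0.5, -0.7]
gripper_width: 51.0
t 18.1 p [454.  -74.8  25.7] w 50.7 F [-0.6 -0.1 -0.2]
[455.0, -75.0, 8.5] [-0.9 -0.4 17.2]
```

View pics/s8.png

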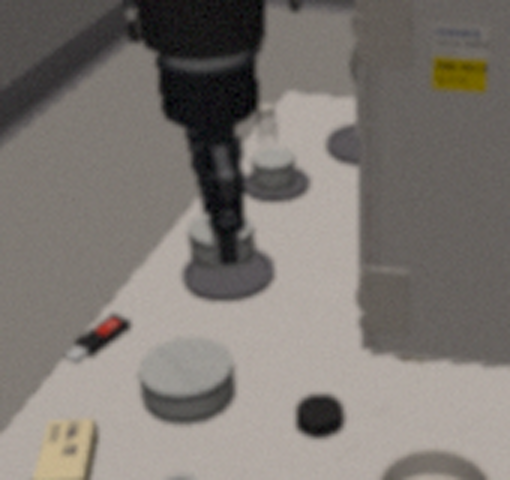

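The lower stage hangs level over nest_lower (stage centre about (222,245), nest centre (228,272)). The base stage alone is left standing.

```bash
python3 -m jog '[{"delta_pos":[0,0,7],"dr":[0,0,0],"claw":0},{"delta_pos":[0,0,13],"dr":[0,0,0],"claw":0},{"delta_pos":[0,0,17],"dr":[0,0,0],"claw":0},{"delta_pos":[0,0,19],"dr":[0,0,0],"claw":0},{"delta_pos":[0,0,19],"dr":[0,0,0],"claw":0},{"delta_pos":[0,0,19],"dr":[0,0,0],"claw":0}]';python3 -m jog '[{"delta_pos":[0,0,1],"dr":[0,0,0],"claw":0},{"delta_pos":[0,0,1],"dr":[0,0,0],"claw":0},{"delta_pos":[0,0,1],"dr":[0,0,0],"claw":0}]'
```

```text
time: 18.7
eef_pos: [454.8, -74.6, 7.4]
eef_rot: [[-0.962, -0.273, 0.0], [-0.273, 0.962, 0.0], [-0.0, -0.0, -1.0]]
force: [-0.8, 0.5, -1.0]
gripper_width: 51.2
time: 19.0
eef_pos: [454.8, -74.6, 7.3]
eef_rot: [[-0.962, -0.274, 0.001], [-0.274, 0.962, -0.0], [-0.001, -0.0, -1.0]]
force: [-4.7, 1.3, 16.3]
gripper_width: 50.6
```

Contact at 16 N, so the stage is down. I release and go to the base stage, taking TCP z to about 3.

```bash
python3 -m jog '[{"delta_pos":[0,0,0],"dr":[0,0,0],"claw":65},{"delta_pos":[0,0,0],"dr":[0,0,0],"claw":70},{"delta_pos":[0,0,0],"dr":[0,0,0],"claw":80},{"delta_pos":[0,0,0],"dr":[0,0,0],"claw":95},{"delta_pos":[0,0,-10],"dr":[0,0,0],"claw":100},{"delta_pos":[0,0,-25],"dr":[0,0,0],"claw":100},{"delta_pos":[0,0,-50],"dr":[0,0,0],"claw":100},{"delta_pos":[0,0,-83],"dr":[0,0,0],"claw":100},{"delta_pos":[0,0,-83],"dr":[0,0,0],"claw":100},{"delta_pos":[0,0,-83],"dr":[0,0,0],"claw":100}]'
python3 go.py 445.5 -231.5 90
python3 -m jog '[{"delta_pos":[14,-40,0],"dr":[0,0,0],"claw":100},{"delta_pos":[28,-80,0],"dr":[0,0,0],"claw":100},{"delta_pos":[42,-120,0],"dr":[0,0,0],"claw":100},{"delta_pos":[52,-148,0],"dr":[0,0,0],"claw":100},{"delta_pos":[52,-148,0],"dr":[0,0,0],"claw":100},{"delta_pos":[52,-148,0],"dr":[0,0,0],"claw":100}]'
python3 - <<'E'
from h import *
s=capture('side');save(s['frame'][110:270,130:300],'s9',3)
E
python3 go.py 445.5 -231.5 40 445.5 -231.5 3.5
```

```text
time: 20.0
eef_pos: [455.2, -74.4, 90.5]
eef_rot: [[-0.962, -0.273, 0.003], [-0.273, 0.962, 0.001], [-0.003, 0.0, -1.0]]
force: [-0.1, 0.0, -1.1]
gripper_width: 85.3
t 20.0 p [455.2 -74.4  90.5] w 85.3 F [-0.1  0.  -1.1]
[445.5, -231.5, 90.0] [  52.3 -148.5    0.4]
time: 20.6
eef_pos: [444.0, -231.6, 88.3]
eef_rot: [[-0.963, -0.271, -0.002], [-0.271, 0.963, 0.0], [0.002, 0.001, -1.0]]
force: [0.7, 0.6, 0.1]
gripper_width: 85.2
t 20.6 p [ 444.4 -231.    88.5] w 85.5 F [-0.3 -0.5  0. ]
[445.5, -231.5, 40.0] [-1.  -0.8 48.5]
[445.5, -231.5, 3.5] [-1.1 -0.8 85. ]
```

View pics/s9.png

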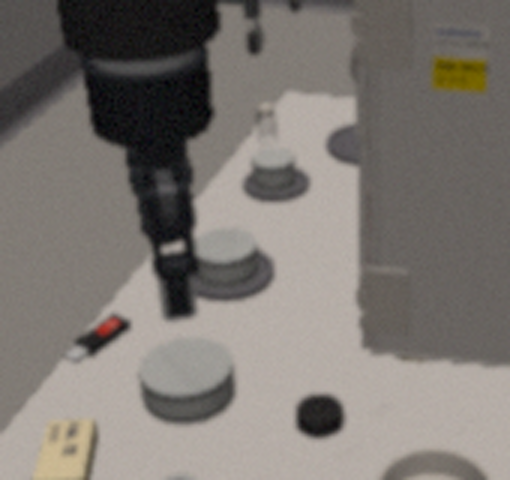

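```bash
python3 - <<'E'
from h import *
import pickle
s=pickle.load(open('side0.pkl','rb'));print(onz(s,[[130+187/3,110+367/3]],28))
E
python3 -m jog '[{"delta_pos":[0,0,20],"dr":[0,0,0],"claw":100},{"delta_pos":[0,0,40],"dr":[0,0,0],"claw":100},{"delta_pos":[0,0,44],"dr":[0,0,0],"claw":100},{"delta_pos":[0,0,44],"dr":[0,0,0],"claw":100},{"delta_pos":[0,0,44],"dr":[0,0,0],"claw":100}]'; python3 go.py 445 -231 3.5
```

```text
[[ 449.85601918 -237.6011851    28.        ]]
time: 21.15
eef_pos: [445.6, -230.7, 45.9]
eef_rot: [[-0.962, -0.274, 0.0], [-0.274, 0.962, -0.0], [-0.0, -0.0, -1.0]]
force: [0.4, 0.4, -0.7]
gripper_width: 85.6
t 21.1 p [ 445.6 -230.7   45.9] w 85.6 F [ 0.4  0.4 -0.7]
[445.0, -231.0, 3.5] [ 0.7 -0.1 42.4]
```

```bash
python3 -m jog '[{"delta_pos":[0,-2,10],"dr":[0,0,0],"claw":100},{"delta_pos":[0,-2,20],"dr":[0,0,0],"claw":100},{"delta_pos":[0,-2,26],"dr":[0,0,0],"claw":100},{"delta_pos":[0,-2,30],"dr":[0,0,0],"claw":100},{"delta_pos":[0,-2,33],"dr":[0,0,0],"claw":100},{"delta_pos":[0,-2,33],"dr":[0,0,0],"claw":100}]'
python3 - <<'E'
from h import *
s=capture('side');save(s['frame'][180:270,150:250],'s10',6)
E
```

```text
time: 21.75
eef_pos: [445.4, -233.1, 11.8]
eef_rot: [[-0.962, -0.273, -0.001], [-0.273, 0.962, 0.0], [0.001, 0.0, -1.0]]
force: [-0.7, 0.0, -0.5]
gripper_width: 85.3
```

View pics/s10.png

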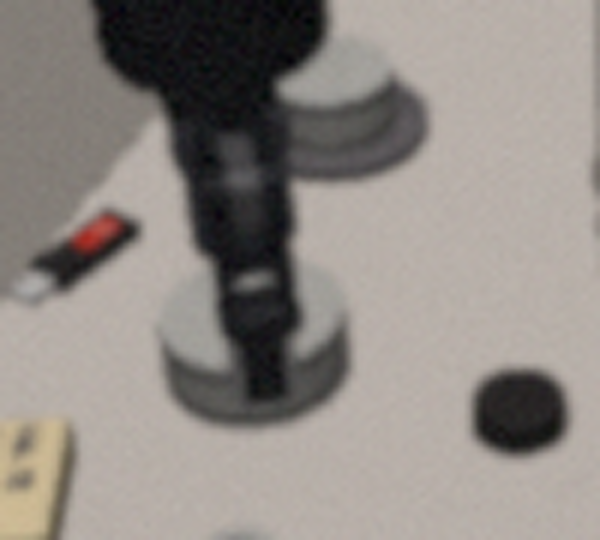

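The near finger stands in front of the base's flank, with its tip at (265,395) short of the table and no contact force. I lower a little more and grip.

```bash
python3 -m jog '[{"delta_pos":[0,0,4],"dr":[0,0,0],"claw":100},{"delta_pos":[0,0,8],"dr":[0,0,0],"claw":100},{"delta_pos":[0,0,8],"dr":[0,0,0],"claw":95},{"delta_pos":[0,0,8],"dr":[0,0,0],"claw":85},{"delta_pos":[0,0,8],"dr":[0,0,0],"claw":75},{"delta_pos":[0,0,8],"dr":[0,0,0],"claw":0},{"delta_pos":[0,0,8],"dr":[0,0,0],"claw":0},{"delta_pos":[0,0,8],"dr":[0,0,0],"claw":0},{"delta_pos":[0,0,8],"dr":[0,0,0],"claw":0}]'
python3 -m jog '[{"delta_pos":[0,0,-5],"dr":[0,0,0],"claw":0},{"delta_pos":[0,0,-15],"dr":[0,0,0],"claw":0},{"delta_pos":[0,0,-35],"dr":[0,0,0],"claw":0},{"delta_pos":[0,0,-65],"dr":[0,0,0],"claw":0},{"delta_pos":[0,0,-95],"dr":[0,0,0],"claw":0},{"delta_pos":[0,0,-95],"dr":[0,0,0],"claw":0},{"delta_pos":[0,0,-95],"dr":[0,0,0],"claw":0}]'
python3 go.py 465 50 99 570 164 99 570 164 30
```

```text
time: 22.7
eef_pos: [445.6, -233.1, 5.1]
eef_rot: [[-0.962, -0.274, 0.0], [-0.274, 0.962, -0.0], [-0.0, -0.0, -1.0]]
force: [-2.7, 1.1, 9.1]
gripper_width: 64.1
time: 23.4
eef_pos: [445.9, -233.0, 100.2]
eef_rot: [[-0.962, -0.273, 0.002], [-0.273, 0.962, 0.0], [-0.002, -0.0, -1.0]]
force: [-0.9, 0.5, -3.5]
gripper_width: 63.9
t 23.4 p [ 445.9 -233.   100.2] w 63.9 F [-0.9  0.5 -3.5]
[465.0, 50.0, 99.0] [-95.7 267.    1.2]
[570.0, 164.0, 99.0] [-227.8  348.     1.5]
[570.0, 164.0, 30.0] [-227.6  348.    70.5]
```

```bash
python3 -m jog '[{"delta_pos":[-8,22,0],"dr":[0,0,0],"claw":0},{"delta_pos":[-22,62,0],"dr":[0,0,0],"claw":0},{"delta_pos":[-37,104,0],"dr":[0,0,0],"claw":0},{"delta_pos":[-52,146,0],"dr":[0,0,0],"claw":0},{"delta_pos":[-67,188,0],"dr":[0,0,0],"claw":0},{"delta_pos":[-82,230,0],"dr":[0,0,0],"claw":0},{"delta_pos":[-96,267,0],"dr":[0,0,0],"claw":0},{"delta_pos":[-120,282,0],"dr":[0,0,0],"claw":0},{"delta_pos":[-155,304,0],"dr":[0,0,0],"claw":0},{"delta_pos":[-185,322,0],"dr":[0,0,0],"claw":0}]'
python3 -m jog '[{"delta_pos":[-25,15,0],"dr":[0,0,0],"claw":0},{"delta_pos":[-42,26,0],"dr":[0,0,0],"claw":0},{"delta_pos":[-42,26,0],"dr":[0,0,0],"claw":0},{"delta_pos":[-42,26,20],"dr":[0,0,0],"claw":0},{"delta_pos":[-42,26,40],"dr":[0,0,0],"claw":0},{"delta_pos":[-42,26,60],"dr":[0,0,0],"claw":0},{"delta_pos":[-42,26,75],"dr":[0,0,0],"claw":0},{"delta_pos":[-42,26,75],"dr":[0,0,0],"claw":0},{"delta_pos":[-42,26,75],"dr":[0,0,0],"claw":0}]'
python3 - <<'E'
from h import *
t=capture('top');save(t['frame'][120:290,60:300],'s11',3)
E
python3 go.py 570 164 9
```

```text
time: 24.4
eef_pos: [535.7, 128.6, 98.1]
eef_rot: [[-0.962, -0.274, -0.002], [-0.274, 0.962, -0.001], [0.002, -0.0, -1.0]]
force: [0.2, -0.4, -2.3]
gripper_width: 63.8
time: 25.3
eef_pos: [568.2, 163.1, 23.7]
eef_rot: [[-0.962, -0.273, -0.002], [-0.273, 0.962, -0.001], [0.002, -0.001, -1.0]]
force: [0.5, 0.5, -2.2]
gripper_width: 63.5
t 25.4 p [568.8 163.4  24.5] w 64.0 F [-0.6  0.5 -1.8]
[570.0, 164.0, 9.0] [-1.3  0.2 15.5]
```

View pics/s11.png

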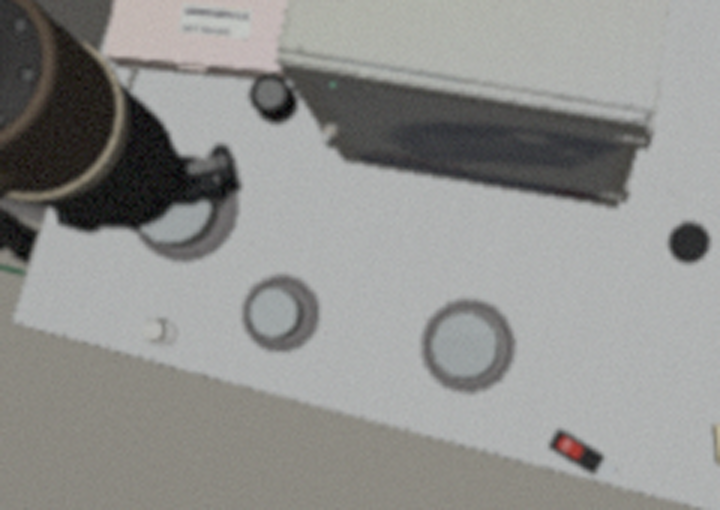

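The upper and lower stages sit inside their nests at (280,313) and (467,345), and the base is over nest_base. I lower it.

```bash
python3 -m jog '[{"delta_pos":[-1,0,7],"dr":[0,0,0],"claw":0},{"delta_pos":[-1,0,12],"dr":[0,0,0],"claw":0},{"delta_pos":[-1,0,15],"dr":[0,0,0],"claw":0},{"delta_pos":[-1,0,16],"dr":[0,0,0],"claw":0},{"delta_pos":[-1,0,16],"dr":[0,0,0],"claw":0},{"delta_pos":[-1,0,16],"dr":[0,0,0],"claw":0}]';python3 -m jog '[{"delta_pos":[0,0,1],"dr":[0,0,0],"claw":0},{"delta_pos":[0,0,1],"dr":[0,0,0],"claw":0},{"delta_pos":[0,0,1],"dr":[0,0,0],"claw":0}]'
```

```text
time: 25.95
eef_pos: [570.0, 164.1, 8.4]
eef_rot: [[-0.962, -0.273, 0.0], [-0.273, 0.962, 0.0], [-0.0, 0.0, -1.0]]
force: [-0.4, 1.2, -2.6]
gripper_width: 63.8
time: 26.25
eef_pos: [570.1, 164.1, 8.2]
eef_rot: [[-0.962, -0.274, 0.001], [-0.274, 0.962, 0.0], [-0.001, 0.0, -1.0]]
force: [-2.8, -0.7, 5.4]
gripper_width: 63.7
```

Contact at the predicted height (8.2). I release, lift, and move aside to check all four.

```bash
python3 -m jog '[{"delta_pos":[0,0,0],"dr":[0,0,0],"claw":80},{"delta_pos":[0,0,0],"dr":[0,0,0],"claw":85},{"delta_pos":[0,0,0],"dr":[0,0,0],"claw":92},{"delta_pos":[0,0,0],"dr":[0,0,0],"claw":100},{"delta_pos":[0,0,0],"dr":[0,0,0],"claw":100},{"delta_pos":[0,0,-10],"dr":[0,0,0],"claw":100},{"delta_pos":[0,0,-30],"dr":[0,0,0],"claw":100},{"delta_pos":[0,0,-70],"dr":[0,0,0],"claw":100},{"delta_pos":[0,0,-110],"dr":[0,0,0],"claw":100},{"delta_pos":[0,0,-150],"dr":[0,0,0],"claw":100}]'
python3 -m jog '[{"delta_pos":[45,-20,0],"dr":[0,0,0],"claw":100},{"delta_pos":[85,-38,0],"dr":[0,0,0],"claw":100},{"delta_pos":[105,-80,0],"dr":[0,0,0],"claw":100},{"delta_pos":[118,-125,0],"dr":[0,0,0],"claw":100},{"delta_pos":[130,-170,0],"dr":[0,0,0],"claw":100},{"delta_pos":[142,-215,0],"dr":[0,0,0],"claw":100},{"delta_pos":[155,-262,0],"dr":[0,0,0],"claw":100},{"delta_pos":[170,-305,0],"dr":[0,0,0],"claw":100},{"delta_pos":[170,-305,0],"dr":[0,0,0],"claw":100},{"delta_pos":[170,-305,0],"dr":[0,0,0],"claw":100}]'
python3 - <<'E'
from h import *
t=capture('top');s=capture('side')
import pickle;pickle.dump((t,s),open('end.pkl','wb'))
A=cv2.resize(t['frame'][160:260,90:340],(750,300),interpolation=2);B=cv2.resize(s['frame'][130:320,140:380],(379,300),interpolation=2)
save(np.vstack([A,np.hstack([B,np.zeros((300,371,3),np.uint8)])]),'end1')
E
python3 go.py
```

```text
time: 27.25
eef_pos: [569.7, 163.8, 159.7]
eef_rot: [[-0.962, -0.273, 0.0], [-0.273, 0.962, 0.0], [-0.0, -0.0, -1.0]]
force: [0.4, 0.9, 0.5]
gripper_width: 85.0
time: 28.25
eef_pos: [489.3, -177.1, 157.8]
eef_rot: [[-0.963, -0.27, 0.0], [-0.27, 0.963, 0.0], [-0.0, -0.0, -1.0]]
force: [-0.5, 1.0, 0.2]
gripper_width: 85.1
t 28.4 p [ 489.7 -175.5  157.7] w 85.0 F [-0.8 -0.1  0.5]
```

View pics/end1.png

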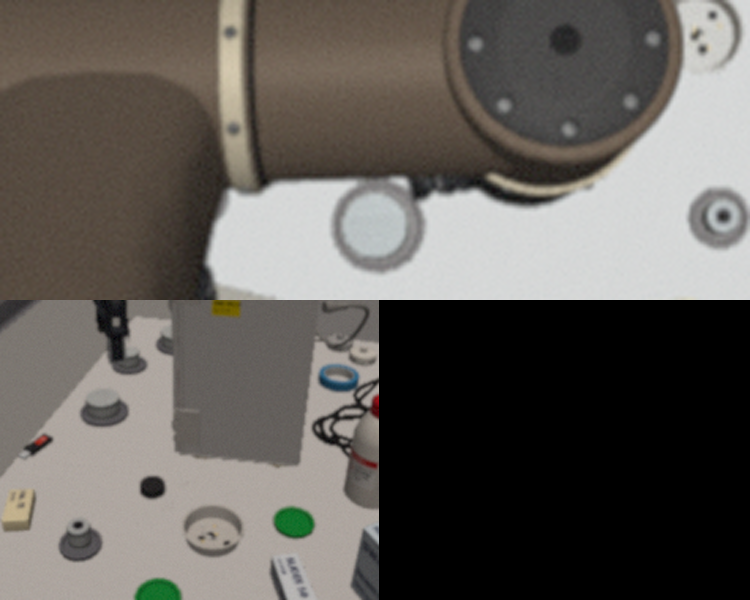

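Inlet (719,216) and lower (377,225) sit inside their rims, but the arm hides the base in the top view. I move it clear.

```bash
python3 -m jog '[{"delta_pos":[299,-356,0],"dr":[0,0,0],"claw":100},{"delta_pos":[299,-356,0],"dr":[0,0,0],"claw":100},{"delta_pos":[299,-356,0],"dr":[0,0,0],"claw":100},{"delta_pos":[299,-356,0],"dr":[0,0,0],"claw":100},{"delta_pos":[299,-356,0],"dr":[0,0,0],"claw":100},{"delta_pos":[299,-356,0],"dr":[0,0,0],"claw":100},{"delta_pos":[299,-356,0],"dr":[0,0,0],"claw":100},{"delta_pos":[299,-356,0],"dr":[0,0,0],"claw":100},{"delta_pos":[299,-356,0],"dr":[0,0,0],"claw":100},{"delta_pos":[299,-356,0],"dr":[0,0,0],"claw":100}]'
python3 - <<'E'
from h import *
t=capture('top');im=t['frame']
save(im[150:270,85:350],'end2',3)
g=cv2.cvtColor(im,cv2.COLOR_RGB2GRAY)
for n,x,y,d in(('base',570,164,66),('lower',455,-75,53),('upper',482,80,40),('inlet',460,-357,27)):
    u,v=proj(t,[[x,y,31]])[0].round().astype(int);r=int(d*.45)
    m=(g[v-r:v+r,u-r:u+r]>150).astype(np.uint8)
    k,l,st,ce=cv2.connectedComponentsWithStats(m); 
    h=l[r-3,r-3] if n=='inlet' else l[r,r]
    P=onz(t,[ce[h]+[u-r,v-r]],31)[0]; pts=np.argwhere(l==h)[:,::-1]+[u-r,v-r]
    Q=onz(t,pts,31); print(n,'centre off nest',(P[:2]-[x,y]).round(1),'extent',np.ptp(Q,axis=0)[:2].round(0))
E
```

```text
time: 29.35
eef_pos: [298.6, -602.5, 157.0]
eef_rot: [[-0.962, -0.273, -0.001], [-0.273, 0.962, -0.0], [0.001, -0.0, -1.0]]
force: [0.0, -0.3, 0.6]
gripper_width: 85.3
base centre off nest [-0.6  1.9] extent [58. 60.]
lower centre off nest [-1.   1.9] extent [46. 46.]
upper centre off nest [-1.7  1.9] extent [34. 32.]
inlet centre off nest [-1.8  5.4] extent [19. 17.]
```

View pics/end2.png

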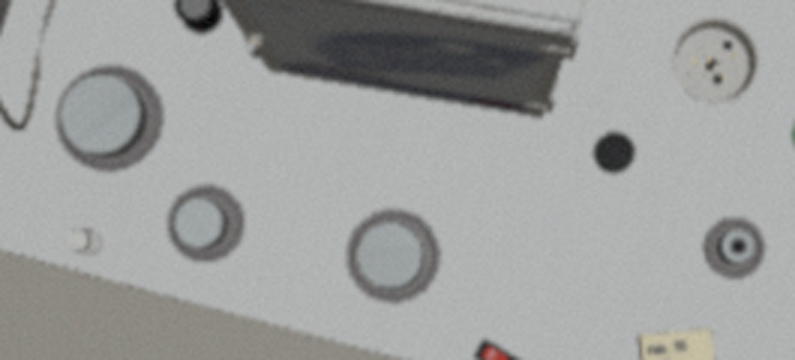

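All four stand inside their rims: base (105,118), upper (202,222), lower (390,255), inlet (736,247). The gripper is clear and touching nothing, so I hand the job in.

```bash
python3 -c "
from bench import finish_job
print(finish_job())"
```

```text
the job is handed in; nothing more can be done
None
```

I took the stack apart from the top down (inlet, upper, lower, base) and set each stage in its own grey nest. The job was handed in at about 29.5 s of the 144 s allowed.

- **Setting down:** each stage was lowered until it touched the nest floor at the expected height, with 5 to 16 N, before I let go.
- **Final position check:** in the last top view, base, lower and upper measured about 2 to 2.5 mm off their nest centres, against 7 mm of room. Inlet measured 5.7 mm off, but that figure is doubtful because the mask caught only part of the ring round its bore. In the picture it looks close to centred.
- **Final state:** all four stages look flat and inside their rims. The arm stood clear with the gripper open and no force on it.
- **Disagreements:**
  - The two cameras put the stack 4 to 9 mm apart. I followed the top view, shifted 2 mm toward the side view for the base.
  - The gripper opening read about 2 mm under each stage's true diameter, the same for all four.

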